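# Unhook the specimen tray and nest it on the pile

## Robot

A 6-joint arm with a two-finger parallel gripper is mounted at the origin on a cart in front of the work surface, level with it; the furniture and walls round the work are solid. World frame = base frame: x ahead of the robot, y to its left, z up, the work surface at z = 0. Lengths are in m, angles in rad, forces in N, time in s.
With the tool pointing down it reaches from about 0.325 to 0.9 m from the base axis. Payload 6.1 kg.
Tool frame: the origin (TCP) lies midway between the tips of the shut fingers; the grasp point (between the pads) lies 19 mm behind it; y points along the fingers, x is the direction in which the jaws open and shut, and the axes are right-handed (so a half turn about y gives the same grasp; the last joint's range is limited). The gripper opens to 85 mm and grips with 20 to 120 N. Pads are 22 mm wide; open, the fingers measure 114 mm over their backs; the gripper's body (76 mm by 85 mm) begins 54 mm behind the grasp point. The pads swing forward as they close: fully open they stand 13 mm farther back than shut.
Start: joints at [-1.401, 0.22, 1.526, -0, 1.395, -0.126], TCP at [0.182, -0.598, 0.231] pointing down, gripper open.
Joint ranges: [-2.98, 2.98], [-0.91, 2.08], [0.09, 2.57], [-1.24, 4.39], [0.2, 2.65], [-2.68, 2.68]. Speed limits (rad/s): [2.57, 2.57, 3.01, 3.14, 3.14, 3.14].

## Interface

Orientations are given as a rotation vector (axis times angle).
In Python, from bench import r gives the robot as it stands.
- The arm moves only by the shell command python3 -m jog 'ROWS'. ROWS is JSON, a list that holds one entry, the list of rows, each a list of 7 numbers: the shift along the world's x, y, z in m, then the turn, a rotation vector about the world's x, y, z in degrees, then the closure in counts, from 0 (fully open) to 255 (shut). A call has 1 to 20 rows; each row shifts and turns the commanded pose from where the row before left it; what a row does not reach is not made up. A row lasts 1/12 s, in which the tool goes at most 41.7 mm and 7.16 degrees, less where a joint would pass 70% of its speed; a pose out of reach is approached as far as the arm can. A call with a gripper value outside its range is refused whole. The fingers move at their own pace and stop on an object; the grip force is fixed at half the most. Time passes only in rows, so rows that do not move let the fingers close. It gives the time, the measured TCP pose, the force and the opening at its end, in the units of the state.
- r.observe(): the state, without advancing time (a new reading comes with each control period).
- r.get_image(name): name is "scene" or "top"; returns a dict with "img" (400x640x3 uint8, red, green, blue), "fx", "fy", "cx", "cy" (pixels), "rvec" (rotation vector, rad) and "tvec" (3), from world to camera coordinates, as OpenCV has them. Camera axes: x right, y down, z forward; pixel columns grow to the right and rows downward; lengths in m; the calibration is good to about 2 mm. A picture is of the moment at which its call begins. There is no depth.
- r.hand_in(): hands the job in, once; it reports no verdict.
The state is a dict: "clock": time; "joint_positions": joint angles; "qvel": joint speeds; "joint_torque": joint torques, N m; "tcp_pos": TCP position; "tool_rot": TCP orientation; "contact_force": force on the tool from outside, world axes, zero at the start; "moment": the same for the moment, N m; "width": finger opening in m.
Only numpy, scipy, OpenCV 4.12 (cv2) and the standard library are available. Lean on these libraries where they do the work, as an engineer would, in place of code of your own. Each camera call takes 0.05 s, during which the arm holds its last target. There are 200 camera calls.

## Task

The test is over: pull up the spring-loaded hold-down finger of the tray holder by its black bar knob, swing it clear of the tray and let it go, then lift the D-shaped steel tray out by its two ends. The end plates of the stand leave no room for fingers at the ends of the pile, so set the tray down on the open bench, let go and take it again by its two long straight sides. Turn it so that its outline matches the trays in the stand and lower it gently, without dropping it, until it is nested fully home on top; leave the pile in its stand and the other things on the bench where they are.

Things in the scene. Friction and masses are not known exactly. Their poses are not given: they have to be found in the camera images.
- finger_lift (a joint): Lift of the hold-down finger on its upright post, m. 0: rests on the tray's rim; -0.002: bottom stop (when swung clear); 0.016: top stop. A spring pulls it down, 5.5 N at 0, 9.5 N at the top. The finger's nose hooks 5 mm down behind the inside of the tray's rim, so it cannot be swung until lifted 6 mm or more (10 mm is comfortable).
- finger (a joint): Swing of the hold-down finger about its upright post, rad. About 0: across the tray, holding it; grows as the finger turns clockwise seen from above, up to a stop at 1.65. It stays where it is left. Beyond 1.1 it is clear of the tray.
- finger_knob (a point): Centre of the black bar knob on the finger's post, on the swing axis: pinch here to lift and turn the finger. Bar 10 mm thick (point x), 30 mm long (point y, in line with the arm), 22 mm high; starts 73 mm above the bench. The 9 mm wide steel arm points to point -y, nose 43 mm out, its top 21 mm below this point; the hub below the neck is 18 mm across.
- holder_seat (a point): Tray holder, fixed: top of its 12 mm thick aluminium base at the centre of the tray's seat. x along the tray, y across. Base: x +-35, y -44 to +82 mm. Rails 32 mm high, 60 mm long along both long sides (inner faces y = +-29.5, 6 mm thick) leave only the tray's ends open to fingers; 5 mm high pins at x = +-29 locate its foot. Finger post at y = +60 mm.
- tray_center (a point): Centre, half-way up, of the loose D-shaped steel tray in the holder, along its x: 70 mm long (x), 56 wide (y), 34 high, open on top, 60 to 130 g. Flat end x = -35, straight sides to x = +7, round end, apex x = +35. Rim band: upper 18 mm all round; its lower part (1 mm below to 10 mm above this point) is full size, the place to grip; its top 7 mm are set in by 2 mm. Below it the walls taper in.
- pile_tray_top_center (a point): Centre, half-way up, of the upper of two equal loose trays nested in the stand; same axes (round end +x). A tray nests only flat end over flat end; fully home its rim stands on the rim below, its centre 18 mm above this point, axes alike, 1.8 mm play each side. Hold it high, at the rim: fingertips more than 7 mm below its rim band meet the rim beneath.
- stand_base (a point): Tray stand, fixed: top of its 8 mm thick grey base (94 x 64 mm) at its centre, x along the trays. An end plate 42 mm wide, 4 mm thick stands at each end (inner faces x = +-37.5 mm, 2.5 mm from the trays), up to 90 mm above the bench, above the rim of a third tray (78 mm); the long sides (+-y) are open.
- pot_center (a point): Bystander: white pot with green lid, 45 mm across, 43 mm high, half-way up.
- tweezers_center (a point): Bystander: tweezers lying on the bench, 120 mm long, 8 mm high.
- eraser_center (a point): Bystander: rubber block, 25 x 52 x 18 mm.
- sharpener_center (a point): Bystander: metal pencil sharpener, 15 x 25 x 14 mm. The bench between holder and stand, at x = 0.40 to 0.50 and y = -0.075 to 0.075, is always clear.
- gloss_tile_center (a point): Bystander: black tile in a frame, 62 x 88 x 13 mm, at the left.
- sanding_block_center (a point): Bystander: sanding block, 48 x 85 x 25 mm, at the right.

How it is judged:
On the way, in this order (a step that is already met when the one before it is completed fails the run):
1. the finger is swung clear and let go, the tray still in its seat (value of joint finger above 1.1 rad and distance of tray_center from where it was at the start of the episode below 0.01 m and value of joint finger_lift below 0.003 m), for 0.2 s.
2. the tray stands on the open bench, released (height (world z) of tray_center below 0.021 m and angle between tray_center's own z axis and vertical below 0.1 rad and contact force between the fingers and tray below 0.05 N and linear speed of tray below 0.03 m/s), for 0.2 s.
At the end, for the whole second after the job is handed in: The tray is nested on the pile's upper tray: centres within 4 mm across and 16 to 19.8 mm apart in height (home: 18), long axes within 0.08 rad, flat end over flat end, level within 0.05 rad, at rest; the pile's top tray is level and within 6 mm of the stand's centre (horizontal distance between tray_center and pile_tray_top_center below 0.004 m and z of tray_center in the frame of pile_tray_top_center between 0.016 and 0.0198 m and angle between the x axis of tray_center and the x axis of pile_tray_top_center, either way round below 0.08 rad and angle between each of tray_center, pile_tray_top_center's own z axis and vertical below 0.05 rad and horizontal distance between pile_tray_top_center and stand_base below 0.006 m and linear speed of tray below 0.02 m/s and angular speed of tray below 0.1 rad/s); the robot touches nothing.
It fails at once if the tray is pulled out while the finger still reaches over it (value of joint finger below 0.9 rad and distance of tray_center from where it was at the start of the episode above 0.015 m).
It fails at once if the tray is dropped onto the pile (faster than 0.4 m/s) (horizontal distance between tray_center and pile_tray_top_center below 0.03 m and z of tray_center in the frame of pile_tray_top_center below 0.05 m and linear speed of tray above 0.4 m/s).
It fails at once if the pile is shifted or lifted by more than 20 mm (distance of pile_tray_top_center from where it was at the start of the episode above 0.02 m).
It fails at once if another thing on the bench is moved by more than 30 mm (distance of any of pot_center, tweezers_center, eraser_center, sharpener_center, gloss_tile_center, sanding_block_center from where it was at the start of the episode above 0.03 m).
It also fails if it takes over 72 s, if anything falls off the work surface, if the arm or the gripper's body presses on something with over 40 N, if the wrist force passes 120 N, or if a joint passes its speed limit or range.

## Working session

There is one attempt and no reset: what is moved stays moved. The work goes in short steps, Python scripts to look and compute and a shell command to move; the robot and the scene stay as the last step left them, time stands still between calls to the robot, and variables do not carry over. Pictures are saved under pics/ and viewed, about 8 in all and at most 12, crops included, and the job is handed in when it is done.

```bash
mkdir -p pics; ls; cat > h.py <<'E'
import numpy as np, cv2
from bench import r
def cam(d):
    K=np.array([[d['fx'],0,d['cx']],[0,d['fy'],d['cy']],[0,0,1.]]); R=cv2.Rodrigues(np.array(d['rvec'],float))[0]
    return K,R,np.array(d['tvec'],float).reshape(3)
def plane(d,uv,z):
    K,R,t=cam(d); uv=np.atleast_2d(np.array(uv,float)); c=-R.T@t
    D=(R.T@np.linalg.inv(K)@np.c_[uv,np.ones(len(uv))].T).T
    return c+D*((z-c[2])/D[:,2])[:,None]
def proj(d,P):
    K,R,t=cam(d); return cv2.projectPoints(np.atleast_2d(np.array(P,float)),np.array(d['rvec'],float),t,K,None)[0].reshape(-1,2)
def grab(n,f):
    d=r.get_image(n); cv2.imwrite('pics/'+f,d['img'][:,:,::-1]); np.save('pics/'+f[:-4]+'.npy',d,allow_pickle=True); return d
def load(f): return np.load('pics/'+f+'.npy',allow_pickle=True).item()
E
python3 - <<'E'
from h import *
for n in ('top','scene'):
    d=grab(n,n+'0.png'); K,R,t=cam(d); print(n,d['fx'],-R.T@t,R[2])
print(r.observe())
E
```

```text
pics
top 463.88754673404657 [0.17524287 0.02731749 1.37835042] [ 0.21079762 -0.0231252  -0.97725615]
scene 493.8994164770286 [-0.46803568 -0.44616011  1.14789999] [ 0.64109156  0.29522642 -0.70840876]
{'clock': 0.1, 'joint_positions': array([-1.40112214e+00,  2.21150933e-01,  1.52750215e+00, -8.59012317e-06,
        1.39467547e+00, -1.26104012e-01]), 'qvel': array([-0.0005599 , -0.00286548, -0.00315002,  0.00090987,  0.00017579,
        0.00044974]), 'joint_torque': array([ 6.22131975e-04, -4.98248684e+01, -3.90544403e+01,  4.82747828e-05,
        5.77670813e-03, -2.99861972e-05]), 'tcp_pos': array([ 0.18207726, -0.59732734,  0.23030346]), 'tool_rot': array([-1.3334985 ,  0.98947361, -0.98738155]), 'contact_force': array([-0.41132448, -0.43592423,  0.21030589]), 'moment': array([ 0.01628473, -0.0019696 ,  0.00767804]), 'width': 0.08555062002475626}
```

View pics/top0.png

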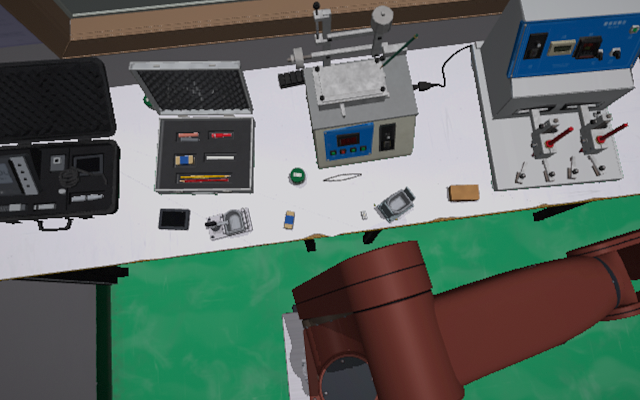

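View pics/scene0.png

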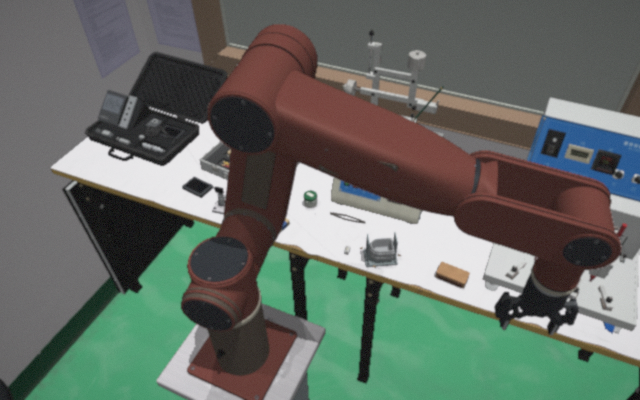

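The top view shows the holder at about (230,222) with its post/knob at (213,222), and the stand with its trays at (396,205). The pot is at (297,176), the eraser at (289,219), the sharpener at (364,214) and the tweezers at (342,177). I'll enlarge both fixtures.

```bash
python3 - <<'E'
from h import *
d=load('top0'); im=d['img'][:,:,::-1]
a=im[200:250,195:265]; b=im[180:230,365:435]
c=np.hstack([cv2.resize(x,None,fx=5.7,fy=5.7,interpolation=cv2.INTER_CUBIC) for x in (a,b)])
c=cv2.resize(im[195:245,195:262],None,fx=8,fy=8,interpolation=cv2.INTER_CUBIC)
e=cv2.resize(im[183:225,365:432],None,fx=8,fy=8,interpolation=cv2.INTER_CUBIC)
big=np.vstack([c[:300],e[:300]]) if 0 else np.hstack([cv2.resize(c,(400,299)),cv2.resize(e,(400,251))[:251]]) if 0 else None
s=6
c=cv2.resize(im[197:245,197:262],None,fx=s,fy=s,interpolation=cv2.INTER_CUBIC)
e=cv2.resize(im[182:230,367:432],None,fx=s,fy=s,interpolation=cv2.INTER_CUBIC)
cv2.imwrite('pics/crop0.png',np.hstack([c,e]))
print(plane(d,[[230,222],[213,222],[396,205],[400,204],[289,219],[364,214],[297,176],[342,177],[465,193],[174,218]],0.02).round(3))
E
```

```text
[[ 0.428  0.284  0.02 ]
 [ 0.433  0.334  0.02 ]
 [ 0.423 -0.212  0.02 ]
 [ 0.425 -0.225  0.02 ]
 [ 0.417  0.109  0.02 ]
 [ 0.407 -0.114  0.02 ]
 [ 0.545  0.072  0.02 ]
 [ 0.527 -0.063  0.02 ]
 [ 0.436 -0.424  0.02 ]
 [ 0.458  0.448  0.02 ]]
```

View pics/crop0.png

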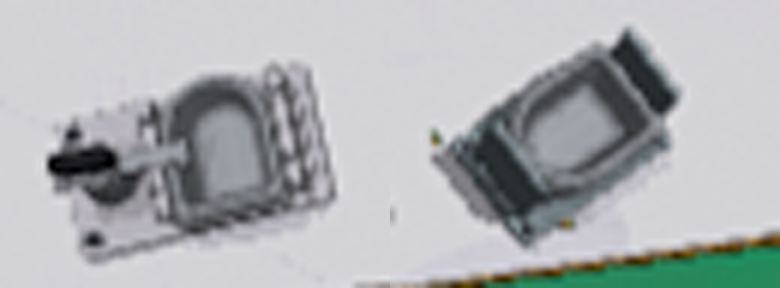

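The left crop shows the holder with the tray's round end up (about +x). The black knob is at crop (82,160), with its arm reaching right onto the rim. In the right crop the pile's flat end is at upper right and its round end at lower left, with dark end plates at both ends. I'll enlarge each one to pick corners.

```bash
python3 - <<'E'
from h import *
d=load('top0'); im=d['img'][:,:,::-1]
def crop(x,y,w,h,s,f):
    c=cv2.resize(im[y:y+h,x:x+w],None,fx=s,fy=s,interpolation=cv2.INTER_CUBIC)
    c=np.clip(255*(c/255.)**0.8,0,255).astype(np.uint8)
    for k in range(0,w,5): cv2.putText(c,str(x+k),(k*s,8),0,.3,(0,0,255)); c[:,k*s]=(c[:,k*s]*.7).astype(np.uint8)
    for k in range(0,h,5): cv2.putText(c,str(y+k),(0,k*s+4),0,.3,(0,0,255)); c[k*s]=(c[k*s]*.7).astype(np.uint8)
    cv2.imwrite('pics/'+f,c)
crop(202,203,54,40,14,'hold.png'); crop(371,182,52,42,14,'stand.png')
R=cv2.Rodrigues(r.observe()['tool_rot'])[0]; print(R.round(3))
E
```

```text
[[ 0.291 -0.     0.957]
 [-0.957  0.002  0.291]
 [-0.002 -1.     0.   ]]
```

View pics/hold.png

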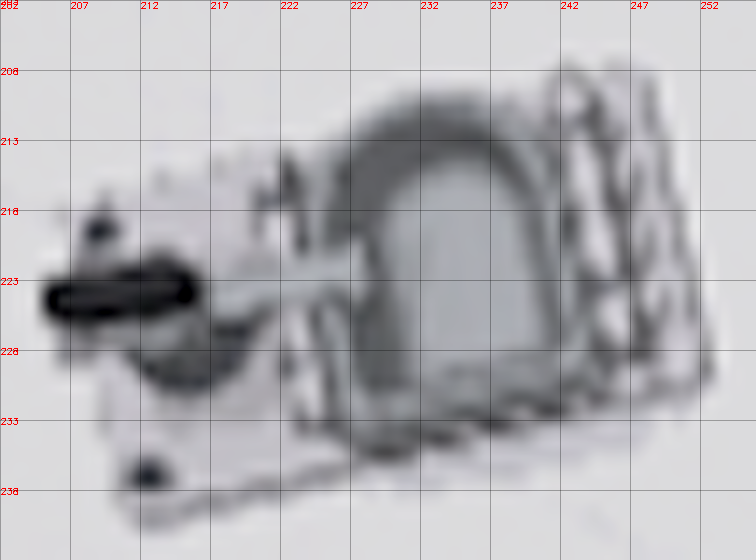

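View pics/stand.png

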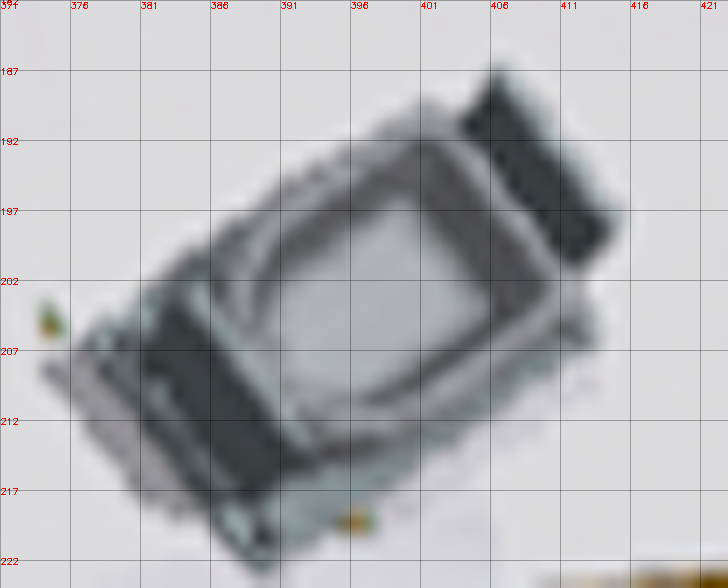

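Stand picks (full-image pixels = origin + crop/14): base corners near (390,222), (413,207) and (378,205); plate-top corners near (406,186), (415,197), (385,202) and (394,214). Holder picks: base corners near (212,240), (252,229) and (248,208), and the black bar from (205,224) to (216,223). I'll fit rigid poses to these known points.

```bash
cat > fit.py <<'E'
from h import *
from scipy.optimize import least_squares
def fit(d,uv,P,x0):
    uv=np.array(uv,float);P=np.array(P,float)
    W=lambda p:np.c_[p[0]+np.cos(p[2])*P[:,0]-np.sin(p[2])*P[:,1],p[1]+np.sin(p[2])*P[:,0]+np.cos(p[2])*P[:,1],P[:,2]]
    s=least_squares(lambda p:(proj(d,W(p))-uv).ravel(),x0,loss='soft_l1',f_scale=.5)
    return s.x,(proj(d,W(s.x))-uv)
E
python3 - <<'E'
from fit import *
d=load('top0')
px=lambda o,c:np.array(o)+np.array(c,float)/14-.46
S=px((371,182),[(265,570),(597,350),(95,330),(500,65),(622,212),(200,280),(318,450)])
P=[(.047,.032,.008),(-.047,.032,.008),(.047,-.032,.008),(-.0415,-.021,.09),(-.0415,.021,.09),(.0375,-.021,.09),(.0375,.021,.09)]
s,e=fit(d,S,P,(.42,-.22,2.4)); print('stand',s.round(4),np.degrees(s[2])); print(e.round(2))
H=px((202,203),[(150,530),(712,378),(655,70)])
Q=[(-.035,.082,.012),(-.035,-.044,.012),(.035,-.044,.012)]
h,e=fit(d,H,Q,(.43,.28,0)); print('holder',h.round(4),np.degrees(h[2])); print(e.round(2))
# predictions in hold crop
c,s_=np.cos(h[2]),np.sin(h[2])
def w(x,y,z): return (h[0]+c*x-s_*y,h[1]+s_*x+c*y,z)
print('knob world pred',np.round(w(0,.06,.073),4))
N=[w(0,.075,.084),w(0,.045,.084),w(0,.06,.084),w(.033,0,.046),w(-.033,0,.046),w(0,.026,.046),w(0,-.026,.046),w(.035,.082,.012),w(0,.017,.052)]
print(((proj(d,N)-(202,203)+.46)*14).round(0))
k=plane(d,px((202,203),[(43,300),(198,285),(120,291)]),.078); print('bar ends',k.round(4))
E
```

```text
stand [ 0.424  -0.2118  2.074 ] 118.83101699893334
[[-0.39  0.73]
 [ 0.84 -1.39]
 [-1.04  0.73]
 [ 0.25 -0.43]
 [ 0.53  0.79]
 [-0.45 -0.15]
 [ 0.06 -0.4 ]]
holder [0.4265 0.2664 0.1437] 8.231731396323445
[[-0.45  0.04]
 [ 0.99  0.16]
 [-0.12 -0.22]]
knob world pred [0.4179 0.3258 0.073 ]
[[ 57. 310.]
 [203. 273.]
 [130. 292.]
 [423.  97.]
 [491. 401.]
 [335. 280.]
 [579. 217.]
 [ 77. 214.]
 [371. 264.]]
bar ends [[0.4194 0.3448 0.078 ]
 [0.4189 0.3134 0.078 ]
 [0.4194 0.3291 0.078 ]]
```

```bash
cat > ov.py <<'E'
from h import *
def wire(d,pose,segs,box,s,col=(0,0,255)):
    x0,y0,w,h=box; im=np.ascontiguousarray(d['img'][:,:,::-1])
    c=cv2.resize(im[y0:y0+h,x0:x0+w],None,fx=s,fy=s,interpolation=cv2.INTER_CUBIC)
    a=pose[2];M=np.array([[np.cos(a),-np.sin(a),0],[np.sin(a),np.cos(a),0],[0,0,1]])
    for L in segs:
        q=proj(d,np.array(L,float)@M.T+[pose[0],pose[1],0]); q=((q-(x0,y0)+.5)*s-.5)
        cv2.polylines(c,[np.round(q*16).astype(np.int32)],False,col,1,cv2.LINE_AA,4)
    return c
def rect(a,b,c_,e,z): return [(a,c_,z),(b,c_,z),(b,e,z),(a,e,z),(a,c_,z)]
def dee(z,i=0):
    R=.028-i; t=np.linspace(-np.pi/2,np.pi/2,25)
    return [(-.035+i,-R,z)]+[(.007+R*np.cos(k),R*np.sin(k),z) for k in t]+[(-.035+i,R,z),(-.035+i,-R,z)]
STAND=[rect(-.047,.047,-.032,.032,.008),rect(.0375,.0415,-.021,.021,.09),rect(-.0415,-.0375,-.021,.021,.09),dee(.06,.002)]
HOLD=[rect(-.035,.035,-.044,.082,.012),rect(-.03,.03,.0295,.0355,.044),rect(-.03,.03,-.0355,-.0295,.044),dee(.046,.002),rect(-.005,.005,.045,.075,.084)]
E
python3 - <<'E'
from ov import *
d=load('top0')
a=wire(d,(.4265,.2664,.1437),HOLD,(202,203,54,44),7.4)
b=wire(d,(.424,-.2118,2.074),STAND,(371,182,52,44),7.4)
cv2.imwrite('pics/ov1.png',np.hstack([a,b])); print(a.shape,b.shape)
E
```

```text
(326, 400, 3) (326, 385, 3)
```

View pics/ov1.png

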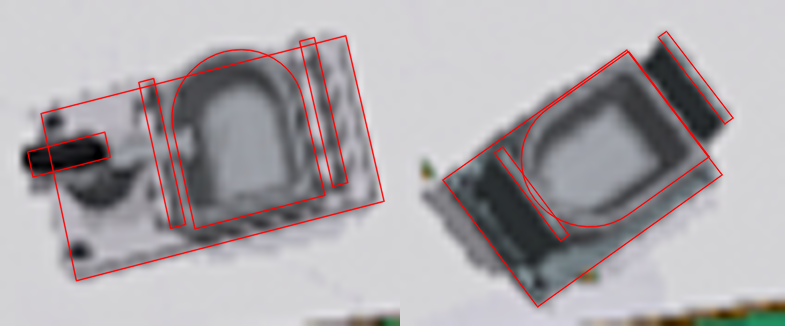

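The overlay agrees with the rims, rails, plates and base edges to about 2 mm. That is good enough to start, so I'll move toward the knob and refine its centre from the black blob's centroid.

```bash
python3 - <<'E'
from h import *
d=load('top0'); g=cv2.cvtColor(d['img'],cv2.COLOR_RGB2GRAY)[215:232,200:220]
G=cv2.resize(g,None,fx=16,fy=16,interpolation=cv2.INTER_CUBIC)
n,l,st,_=cv2.connectedComponentsWithStats((G<90).astype(np.uint8))
for i in range(1,n):
    if st[i,4]<3000: continue
    cs,_=cv2.findContours((l==i).astype(np.uint8),0,2); rc=cv2.minAreaRect(cs[0]); m=cv2.moments(cs[0]); c=np.array([m['m10']/m['m00'],m['m01']/m['m00']])
    print(st[i],rc); uv=(c+.5)/16-.5+[200,215]; print(uv,plane(d,uv,.073))
E
python3 -m jog '[[[0.0223,0.0248,0,0,0,6.775,0],[0.0223,0.0248,0,0,0,6.775,0],[0.0223,0.0248,0,0,0,6.775,0],[0.0223,0.0248,0,0,0,6.775,0],[0.0223,0.0248,0,0,0,6.775,0],[0.0223,0.0248,0,0,0,6.775,0],[0.0223,0.0248,0,0,0,6.775,0],[0.0223,0.0248,0,0,0,6.775,0],[0.0223,0.0248,0,0,0,6.775,0],[0.0223,0.0248,0,0,0,6.775,0],[0.0223,0.0248,0,0,0,6.775,0],[0.0223,0.0248,0,0,0,6.775,0]]]'
```

```text
[   81    99   239   161 20833] ((206.82742309570312, 166.70993041992188), (241.3709716796875, 137.08135986328125), 32.09892272949219)
[212.51997996 225.33847496] [[0.41381475 0.32385058 0.073     ]]
clock: 1.1
tcp_pos: [0.4505, -0.2986, 0.2309]
tool_rot: [-1.567, -0.117, 0.118]
contact_force: [-0.6, -0.3, 0.0]
width: 0.0853
```

```bash
python3 - <<'E'
from h import *
d=load('top0'); g=cv2.cvtColor(d['img'],cv2.COLOR_RGB2GRAY)[215:232,200:220]
G=cv2.resize(g,None,fx=16,fy=16,interpolation=cv2.INTER_CUBIC)
for T in (45,60,70):
  n,l,st,_=cv2.connectedComponentsWithStats((G<T).astype(np.uint8))
  for i in range(1,n):
    if st[i,4]<3000: continue
    cs,_=cv2.findContours((l==i).astype(np.uint8),0,2); rc=cv2.minAreaRect(cs[0]); m=cv2.moments(cs[0]); c=np.array([m['m10']/m['m00'],m['m01']/m['m00']])
    print(T,st[i],rc); uv=(c+.5)/16-.5+[200,215]; print(uv,plane(d,uv,.073))
R=cv2.Rodrigues(r.observe()['tool_rot'])[0]; print(R.round(3))
E
python3 -m jog '[[[-0.0017,0.0349,0,0,0,0,0],[-0.0017,0.0349,0,0,0,0,0],[-0.0017,0.0349,0,0,0,0,0],[-0.0017,0.0349,0,0,0,0,0],[-0.0017,0.0349,0,0,0,0,0],[-0.0017,0.0349,0,0,0,0,0],[-0.0017,0.0349,0,0,0,0,0],[-0.0017,0.0349,0,0,0,0,0],[-0.0017,0.0349,0,0,0,0,0],[-0.0017,0.0349,0,0,0,0,0],[-0.0017,0.0349,0,0,0,0,0],[-0.0017,0.0349,0,0,0,0,0],[-0.0017,0.0349,0,0,0,0,0],[-0.0017,0.0349,0,0,0,0,0],[-0.0017,0.0349,0,0,0,0,0],[-0.0017,0.0349,0,0,0,0,0],[-0.0017,0.0349,0,0,0,0,0],[-0.0017,0.0349,0,0,0,0,0]]]'
```

```text
45 [  84  108  177   74 8793] ((172.35153198242188, 147.77099609375), (60.91565704345703, 175.6700897216797), 78.48616790771484)
[210.40477506 223.65334012] [[0.41933648 0.32953472 0.073     ]]
60 [   83   104   180    82 10058] ((172.69454956054688, 146.9834747314453), (67.9148941040039, 179.47860717773438), 78.81120300292969)
[210.42651984 223.63453707] [[0.41938358 0.32946995 0.073     ]]
60 [ 194  177  126   75 4097] ((264.78863525390625, 218.23019409179688), (56.007606506347656, 134.09263610839844), 62.87869644165039)
[215.91526223 228.26973363] [[0.4043214  0.31478596 0.073     ]]
70 [   82   103   183    86 10863] ((173.0518341064453, 146.76837158203125), (71.93144226074219, 182.29994201660156), 79.0661849975586)
[210.45013337 223.64000262] [[0.41936027 0.32940412 0.073     ]]
70 [ 183  175  137   79 5748] ((259.69500732421875, 218.45016479492188), (65.90741729736328, 141.42283630371094), 69.6559066772461)
[215.81437143 228.14023773] [[0.40472451 0.31504731 0.073     ]]
[[ 0.989 -0.    -0.149]
 [ 0.149  0.     0.989]
 [-0.    -1.     0.   ]]
clock: 2.6
tcp_pos: [0.4185, 0.3296, 0.2309]
tool_rot: [-1.568, -0.113, 0.114]
contact_force: [1.2, -0.6, -0.1]
width: 0.0856
```

```bash
python3 -m jog '[[[0,-0.0005,-0.03,0,0,0,0],[0,0,-0.03,0,0,0,0],[0,0,-0.03,0,0,0,0],[0,0,-0.03,0,0,0,0],[0,0,-0.025,0,0,0,0],[0,0,-0.015,0,0,0,0],[0,0,-0.01,0,0,0,0],[0,0,0,0,0,0,0]]]'; python3 -m jog '[[[0,0,0,0,0,0,120],[0,0,0,0,0,0,160],[0,0,0,0,0,0,190],[0,0,0,0,0,0,210],[0,0,0,0,0,0,230],[0,0,0,0,0,0,255],[0,0,0,0,0,0,255],[0,0,0,0,0,0,255],[0,0,0,0,0,0,255]]]'
```

```text
clock: 3.27
tcp_pos: [0.4173, 0.3264, 0.0586]
tool_rot: [-1.57, -0.11, 0.117]
contact_force: [-0.3, 0.1, 0.6]
width: 0.0855
clock: 4.02
tcp_pos: [0.4214, 0.3281, 0.0624]
tool_rot: [-1.566, -0.116, 0.109]
contact_force: [5.7, 1.4, -1.2]
width: 0.0086
```

```bash
python3 -m jog '[[[0.002,0,0,0,0,0,255],[0,0,0,0,0,0,255],[0,0,0,0,0,0,255]]]'; python3 -m jog '[[[0,0,0.003,0,0,0,255],[0,0,0.003,0,0,0,255],[0,0,0.003,0,0,0,255],[0,0,0.002,0,0,0,255],[0,0,0,0,0,0,255]]]'
```

```text
clock: 4.27
tcp_pos: [0.4216, 0.3281, 0.0621]
tool_rot: [-1.567, -0.114, 0.112]
contact_force: [-0.5, 2.6, 5.2]
width: 0.0087
clock: 4.68
tcp_pos: [0.4214, 0.3279, 0.0717]
tool_rot: [-1.567, -0.114, 0.112]
contact_force: [5.4, 5.0, -8.7]
width: 0.0084
```

```bash
python3 - <<'E'
from h import *
o=r.observe(); print(o['tcp_pos'],o['contact_force'],o['moment'],o['joint_positions'])
E
```

```text
[0.42144622 0.32789103 0.07173259] [ 5.42680391  4.98933383 -8.65974716] [ 1.07900265 -0.72795979 -0.12429834] [5.13095360e-01 1.79285599e-01 1.89569586e+00 6.51334073e-04
 1.06512498e+00 3.69067142e-01]
```

```bash
python3 -m jog '[[[0,0,0.0005,0,0,-5,255],[0,0,0,0,0,-6,255],[0,0,0,0,0,-6,255],[0,0,0,0,0,-6,255]]]'; python3 -m jog '[[[0,0,0,0,0,-6,255],[0,0,0,0,0,-6,255],[0,0,0,0,0,-6,255],[0,0,0,0,0,-6,255],[0,0,0,0,0,-6,255],[0,0,0,0,0,-6,255],[0,0,0,0,0,-6,255],[0,0,0,0,0,-6,255],[0,0,0,0,0,-6,255],[0,0,0,0,0,-3,255],[0,0,0,0,0,0,255]]]'
```

```text
clock: 5.02
tcp_pos: [0.4205, 0.3281, 0.0716]
tool_rot: [-1.56, 0.207, -0.205]
contact_force: [2.4, 6.6, -10.1]
width: 0.0084
clock: 5.93
tcp_pos: [0.4189, 0.3295, 0.0712]
tool_rot: [-1.341, 0.978, -0.97]
contact_force: [-3.2, 12.6, -8.6]
width: 0.0089
```

```bash
python3 -m jog '[[[0,0.001,-0.004,0,0,0,255],[0,0.001,-0.004,0,0,0,255],[0,0,-0.003,0,0,0,255],[0,0,0,0,0,0,255],[0,0,0,0,0,0,200],[0,0,0,0,0,0,150],[0,0,0,0,0,0,100],[0,0,0,0,0,0,0],[0,0,0,0,0,0,0],[0,0,0,0,0,0,0]]]'; python3 -m jog '[[[0,0,0.03,0,0,0,0],[0,0,0.04,0,0,0,0],[0,0,0.04,0,0,0,0],[0,0,0.02,0,0,0,0],[0.01,-0.035,0,0,0,7,0],[0.01,-0.035,0,0,0,7,0],[0.01,-0.035,0,0,0,7,0],[0.01,-0.035,0,0,0,7,0],[0.01,-0.035,0,0,0,7,0],[0,-0.035,0,0,0,7,0],[0,0,0,0,0,7,0],[0,0,0,0,0,7,0],[0,0,0,0,0,7,0],[0,0,0,0,0,7,0],[0,0,0,0,0,7,0],[0,0,0,0,0,3,0],[0,0,0,0,0,0,0]]]'; python3 - <<'E'
from ov import *
d=grab('top','top1.png'); e=grab('scene','scene1.png')
a=wire(d,(.4265,.2664,.1437),[],(202,203,54,44),7.4)
b=e['img'][120:320,150:400,::-1]; b=cv2.resize(b,(408,326))
cv2.imwrite('pics/v1.png',np.hstack([a,b]))
o=r.observe(); print(o['tcp_pos'],cv2.Rodrigues(o['tool_rot'])[0][:,0],o['joint_positions'])
E
```

```text
clock: 6.77
tcp_pos: [0.4214, 0.3293, 0.0619]
tool_rot: [-1.343, 0.971, -0.972]
contact_force: [0.7, -0.3, 0.0]
width: 0.0777
clock: 8.18
tcp_pos: [0.4689, 0.1307, 0.1919]
tool_rot: [-1.569, -0.083, 0.083]
contact_force: [0.1, -0.3, -0.6]
width: 0.0853
[0.46887931 0.13074327 0.19188482] [9.94801258e-01 1.01835404e-01 8.79161544e-05] [ 1.09831201e-01 -8.25407875e-02  1.92124304e+00 -1.19935608e-04
  1.30280339e+00  7.85071550e-03]
```

View pics/v1.png

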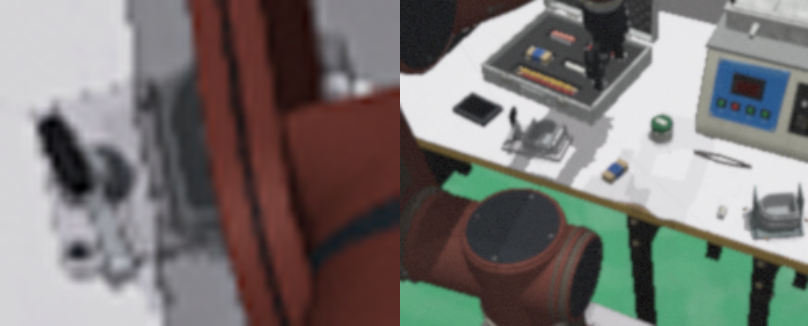

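The finger is swung clear: the bar now runs from (42,118) to (82,190) in the left crop, with its arm toward (120,275), so the nose is off the tray. I'll compute the swing angle and the tray outline from the unobstructed scene view.

```bash
python3 - <<'E'
from ov import *
d=load('top1'); e=load('scene1')
n=plane(d,[(202+x/7.4-.5,203+y/7.4-.5) for x,y in [(120,275),(90,205)]],.05); print('nose',n.round(4))
v=n[0,:2]-[.4205,.3285]; print('len',np.hypot(*v),'arm dir',np.degrees(np.arctan2(v[1],v[0])),'start dir',-90+8.2)
g=cv2.cvtColor(d['img'],cv2.COLOR_RGB2GRAY)[213:235,200:222]
G=cv2.resize(g,None,fx=16,fy=16,interpolation=cv2.INTER_CUBIC)
n,l,st,_=cv2.connectedComponentsWithStats((G<55).astype(np.uint8))
for i in range(1,n):
    if st[i,4]<3000: continue
    cs,_=cv2.findContours((l==i).astype(np.uint8),0,2); rc=cv2.boxPoints(cv2.minAreaRect(cs[0])); m=cv2.moments(cs[0]); c=np.array([[m['m10']/m['m00'],m['m01']/m['m00']]])
    print(plane(d,(np.r_[c,rc]+.5)/16-.5+[200,213],.073).round(4))
# overlay on scene
q=proj(e,[(.4265,.2664,.03)])[0].astype(int); print(q)
box=(q[0]-28,q[1]-26,56,46)
a=wire(e,(.4265,.2664,.1437),HOLD[:4],box,14); cv2.imwrite('pics/v2.png',a)
E
```

```text
nose [[0.3748 0.3168 0.05  ]
 [0.4035 0.3267 0.05  ]]
len 0.04721994209965501 arm dir -165.64089086789204 start dir -81.8
[[0.4188 0.3294 0.073 ]
 [0.4328 0.3407 0.073 ]
 [0.4366 0.3295 0.073 ]
 [0.4057 0.3183 0.073 ]
 [0.402  0.3294 0.073 ]]
[238 202]
```

View pics/v2.png

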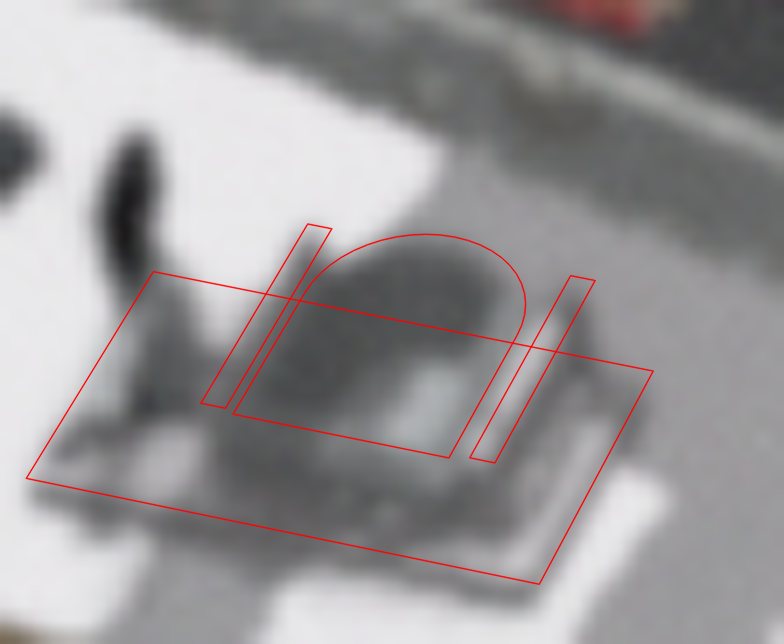

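```bash
python3 -m jog '[[[-0.0101,0.0346,0,0,0,2.4,0],[-0.0101,0.0346,0,0,0,0,0],[-0.0101,0.0346,0,0,0,0,0],[-0.0101,0.0346,0,0,0,0,0],[0,0,-0.03,0,0,0,0],[0,0,-0.03,0,0,0,0],[0,0,-0.03,0,0,0,0],[0,0,-0.03,0,0,0,0],[0,0,0,0,0,0,0],[0,0,0,0,0,0,0],[0,0,0,0,0,0,0]]]'; python3 - <<'E'
from h import *
for i in range(3):
    o=r.observe(); print(o['tcp_pos'],cv2.Rodrigues(o['tool_rot'])[0][:,0],o['joint_positions'][[0,5]],o['contact_force'])
    if i==0: grab('top','top2.png'); grab('scene','scene2.png')
a=load('top2')['img'][185:260,180:280,::-1]; b=load('scene2')['img'][150:225,190:290,::-1]
cv2.imwrite('pics/v3.png',cv2.resize(np.hstack([a,b]),(800,300),interpolation=cv2.INTER_CUBIC))
E
```

```text
clock: 9.2
tcp_pos: [0.4295, 0.2696, 0.0734]
tool_rot: [-1.567, -0.115, 0.113]
contact_force: [0.4, 1.1, 1.2]
width: 0.0851
[0.42950327 0.2696434  0.07338505] [0.98946837 0.14473969 0.00166587] [0.4050085  0.25976931] [0.44313886 1.11071142 1.15139277]
[0.43035334 0.26996465 0.07435539] [0.98943058 0.14495055 0.00405795] [0.40493049 0.25947628] [-0.10873956 -0.05203725 -0.06139616]
[0.43035334 0.26996465 0.07435539] [0.98943058 0.14495055 0.00405795] [0.40493049 0.25947628] [-0.10873956 -0.05203725 -0.06139616]
```

View pics/v3.png

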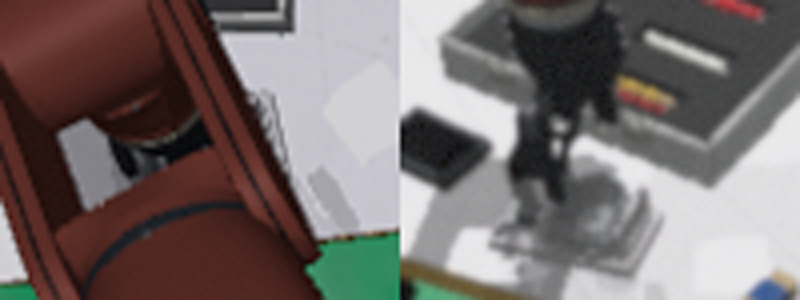

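The scene view shows the gripper over the holder with nothing touched. I'm descending in two stages with force checks.

```bash
python3 -m jog '[[[0,0,-0.02,0,0,0,0],[0,0,-0.015,0,0,0,0],[0,0,-0.01,0,0,0,0],[0,0,0,0,0,0,0]]]'; python3 -m jog '[[[0,0,-0.005,0,0,0,0],[0,0,-0.005,0,0,0,0],[0,0,-0.003,0,0,0,0],[0,0,0,0,0,0,0],[0,0,0,0,0,0,0]]]'
```

```text
clock: 9.63
tcp_pos: [0.4279, 0.2689, 0.0262]
tool_rot: [-1.568, -0.113, 0.115]
contact_force: [-0.2, 0.3, -0.6]
width: 0.0857
clock: 10.05
tcp_pos: [0.4286, 0.2693, 0.014]
tool_rot: [-1.568, -0.115, 0.115]
contact_force: [0.3, -0.3, -0.4]
width: 0.0855
```

```bash
python3 -m jog '[[[0,0,0,0,0,0,15],[0,0,0,0,0,0,25],[0,0,0,0,0,0,32],[0,0,0,0,0,0,38],[0,0,0,0,0,0,44],[0,0,0,0,0,0,50],[0,0,0,0,0,0,50]]]'; python3 -m jog '[[[0,0,0,0,0,0,255],[0,0,0,0,0,0,255],[0,0,0,0,0,0,255],[0,0,0,0,0,0,255],[0,0,0,0,0,0,255],[0,0,0,0,0,0,255]]]'
```

```text
clock: 10.63
tcp_pos: [0.4288, 0.2694, 0.0144]
tool_rot: [-1.568, -0.115, 0.114]
contact_force: [-0.6, -1.1, 5.6]
width: 0.0693
clock: 11.13
tcp_pos: [0.4289, 0.2694, 0.0147]
tool_rot: [-1.568, -0.115, 0.114]
contact_force: [-2.0, -2.1, 8.5]
width: 0.0687
```

```bash
python3 -m jog '[[[0,0,0.004,0,0,0,255],[0,0,0.008,0,0,0,255],[0,0,0.012,0,0,0,255],[0,0,0,0,0,0,255]]]'; python3 -m jog '[[[0,0,0.025,0,0,0,255],[0,0,0.025,0,0,0,255],[0,0,0.025,0,0,0,255],[0,0,0.025,0,0,0,255],[0,0,0,0,0,0,255]]]'
```

```text
clock: 11.47
tcp_pos: [0.4301, 0.27, 0.0404]
tool_rot: [-1.567, -0.118, 0.112]
contact_force: [0.3, -0.4, -0.2]
width: 0.0685
clock: 11.88
tcp_pos: [0.432, 0.2708, 0.1439]
tool_rot: [-1.564, -0.122, 0.107]
contact_force: [1.1, 0.6, 0.5]
width: 0.0685
```

```bash
python3 -m jog '[[[0.0023,-0.03,0,0,0,0,255],[0.0023,-0.03,0,0,0,0,255],[0.0023,-0.03,0,0,0,0,255],[0.0023,-0.03,0,0,0,0,255],[0.0023,-0.03,0,0,0,0,255],[0.0023,-0.03,0,0,0,0,255],[0.0023,-0.03,0,0,0,0,255],[0.0023,-0.03,0,0,0,0,255],[0.0023,-0.03,0,0,0,0,255],[0,0,-0.03,0,0,0,255],[0,0,-0.03,0,0,0,255],[0,0,-0.03,0,0,0,255],[0,0,-0.025,0,0,0,255],[0,0,-0.012,0,0,0,255],[0,0,0,0,0,0,255],[0,0,0,0,0,0,255]]]'; python3 -m jog '[[[0,0,-0.004,0,0,0,255],[0,0,-0.004,0,0,0,255],[0,0,0,0,0,0,255],[0,0,0,0,0,0,255]]]'
```

```text
clock: 13.22
tcp_pos: [0.4483, -0.0006, 0.0102]
tool_rot: [-1.567, -0.113, 0.116]
contact_force: [0.4, -0.9, -0.5]
width: 0.0688
clock: 13.55
tcp_pos: [0.4496, -0.0008, 0.0033]
tool_rot: [-1.568, -0.116, 0.114]
contact_force: [0.1, 0.6, -1.2]
width: 0.0685
```

```bash
python3 -m jog '[[[0,0,-0.001,0,0,0,255],[0,0,-0.001,0,0,0,255],[0,0,0,0,0,0,255],[0,0,0,0,0,0,255]]]'; python3 - <<'E'
from h import *
for i in range(4):
    o=r.observe(); print(o['tcp_pos'],o['contact_force'],o['width']); r.get_image('top')
E
```

```text
clock: 13.88
tcp_pos: [0.4499, -0.0009, 0.0026]
tool_rot: [-1.568, -0.115, 0.115]
contact_force: [-5.9, 1.6, 16.0]
width: 0.0689
[ 0.44985072 -0.00086408  0.00262726] [-5.8637906   1.61790566 15.98423305] 0.06892235459719213
[ 0.44988871 -0.00086408  0.00266035] [-6.41697783  0.59526956 16.68360203] 0.06864088919976355
[ 0.44988035 -0.00086389  0.00265448] [-7.17426753  0.65570235 15.77312894] 0.06852791742770363
[ 0.44986763 -0.00084986  0.00265067] [-6.90197823  0.42281183 15.50605933] 0.06844750802946545
```

```bash
python3 -m jog '[[[0,0,0.001,0,0,0,255],[0,0,0,0,0,0,60],[0,0,0,0,0,0,40],[0,0,0,0,0,0,20],[0,0,0,0,0,0,0],[0,0,0,0,0,0,0],[0,0,0,0,0,0,0]]]'; python3 - <<'E'
from h import *
for i in range(3):
    o=r.observe(); print(o['tcp_pos'],cv2.Rodrigues(o['tool_rot'])[0][:,0],o['contact_force'],o['width']); r.get_image('top')
E
```

```text
clock: 14.67
tcp_pos: [0.449, -0.0007, 0.0016]
tool_rot: [-1.568, -0.114, 0.115]
contact_force: [0.6, 0.0, -0.0]
width: 0.0854
[ 0.44903867 -0.00071151  0.00164282] [ 9.89353220e-01  1.45533901e-01 -2.99859447e-04] [ 0.58343502  0.00074561 -0.00715062] 0.08540697140310945
[ 0.44908433 -0.00073817  0.00168873] [ 9.89353375e-01  1.45532969e-01 -2.33321283e-04] [-0.36925669  0.23007861 -0.0212904 ] 0.08533456676459328
[ 0.44908901 -0.00071189  0.00170138] [ 9.89351211e-01  1.45547740e-01 -1.91000205e-04] [ 0.64479463 -0.24144817  0.74083633] 0.08530683011310218
```

```bash
python3 -m jog '[[[0,0,0.02,0,0,0,0],[0,0,0.035,0,0,0,0],[0,0,0.035,0,0,0,0],[0,0,0,0,0,0,0]]]'
```

```text
clock: 15.15
tcp_pos: [0.454, -0.0015, 0.0984]
tool_rot: [-1.57, -0.123, 0.106]
contact_force: [1.8, -0.4, 1.7]
width: 0.0852
```

```bash
python3 -m jog '[[[-0.003,-0.0005,0,0,0,-7,0],[-0.003,-0.0005,0,0,0,-7,0],[0,0,0,0,0,-7,0],[0,0,0,0,0,-7,0],[0,0,0,0,0,-7,0],[0,0,0,0,0,-7,0],[0,0,0,0,0,-7,0],[0,0,0,0,0,-7,0],[0,0,0,0,0,-7,0],[0,0,0,0,0,-7,0],[0,0,0,0,0,-7,0],[0,0,0,0,0,-7,0],[0,0,0,0,0,-6,0],[0,0,-0.02,0,0,0,0],[0,0,-0.02,0,0,0,0],[0,0,-0.01,0,0,0,0],[0,0,0,0,0,0,0],[0,0,0,0,0,0,0]]]'; python3 - <<'E'
from h import *
r.get_image('top')
o=r.observe(); print(o['tcp_pos'],cv2.Rodrigues(o['tool_rot'])[0][:,0],o['contact_force'],o['joint_positions'][5])
E
```

```text
clock: 16.65
tcp_pos: [0.4426, -0.0017, 0.0414]
tool_rot: [-1.276, 1.102, -1.1]
contact_force: [0.8, 0.7, -0.1]
width: 0.0855
[ 0.44347433 -0.00180803  0.0422193 ] [ 1.45592403e-01 -9.89344657e-01  3.45072855e-05] [-0.31177888 -0.33598131  0.55728723] 1.2424133704551323
```

Orientation and offset are as planned. Next I'll descend, then close gently.

```bash
python3 -m jog '[[[0,0,-0.015,0,0,0,0],[0,0,-0.01,0,0,0,0],[0,0,-0.005,0,0,0,0],[0,0,-0.003,0,0,0,0],[0,0,0,0,0,0,0],[0,0,0,0,0,0,0]]]'; python3 -m jog '[[[0,0,0,0,0,0,30],[0,0,0,0,0,0,50],[0,0,0,0,0,0,65],[0,0,0,0,0,0,75],[0,0,0,0,0,0,85],[0,0,0,0,0,0,90],[0,0,0,0,0,0,95],[0,0,0,0,0,0,100]]]'; python3 -m jog '[[[0,0,0,0,0,0,255],[0,0,0,0,0,0,255],[0,0,0,0,0,0,255],[0,0,0,0,0,0,255],[0,0,0,0,0,0,255]]]'
```

```text
clock: 17.2
tcp_pos: [0.4433, -0.0018, 0.009]
tool_rot: [-1.275, 1.101, -1.101]
contact_force: [-0.6, -0.8, -0.8]
width: 0.0855
clock: 17.87
tcp_pos: [0.4434, -0.0017, 0.0095]
tool_rot: [-1.275, 1.101, -1.101]
contact_force: [-3.1, 1.4, 7.2]
width: 0.0546
clock: 18.28
tcp_pos: [0.4434, -0.0017, 0.0095]
tool_rot: [-1.275, 1.101, -1.101]
contact_force: [-2.7, 0.8, 7.4]
width: 0.0544
```

The tray is held by its long sides, and all widths read 1.5 mm low consistently. I'm lifting it while measuring the stand's dark plates again, by mask and contour.

```bash
python3 -m jog '[[[0,0,0.01,0,0,0,255],[0,0,0.03,0,0,0,255],[0,0,0.04,0,0,0,255],[0,0,0.04,0,0,0,255],[0,0,0.02,0,0,0,255],[0,0,0,0,0,0,255]]]'; python3 - <<'E'
from ov import *
from fit import fit
d=load('top0'); x0,y0,w,h=371,182,52,44
g=cv2.cvtColor(d['img'],cv2.COLOR_RGB2GRAY)[y0:y0+h,x0:x0+w]; s=16
G=cv2.resize(g,None,fx=s,fy=s,interpolation=cv2.INTER_CUBIC)
C=[]
for T in (80,95):
  n,l,st,_=cv2.connectedComponentsWithStats((G<T).astype(np.uint8))
  for i in range(1,n):
    if st[i,4]<8000: continue
    cs,_=cv2.findContours((l==i).astype(np.uint8),0,2); c=max(cs,key=len)
    for k in range(20,120,4):
        q=cv2.approxPolyDP(cv2.convexHull(c),k,True)
        if len(q)<=4: break
    q=(q.reshape(-1,2)+.5)/s-.5+[x0,y0]; print(T,st[i,4],k,q.round(1).tolist())
s_=(.424,-.2118,2.074); a=s_[2]; M=np.array([[np.cos(a),-np.sin(a)],[np.sin(a),np.cos(a)]])
P=np.array([(.0415,-.021,.09),(.0415,.021,.09),(.0415,.021,.008),(.0415,-.021,.008),(-.0375,-.021,.09),(-.0375,.021,.09)])
W=np.c_[P[:,:2]@M.T+s_[:2],P[:,2]]; print(proj(d,W).round(1).tolist())
e=load('scene0'); b=wire(e,s_,STAND,(355,225,48,42),12); cv2.imwrite('pics/v4.png',b)
E
```

```text
clock: 18.78
tcp_pos: [0.447, -0.0024, 0.1552]
tool_rot: [-1.269, 1.092, -1.108]
contact_force: [1.5, -0.7, -0.4]
width: 0.0545
80 13528 20 [[405.8, 187.5], [413.8, 197.5], [411.7, 200.5], [403.4, 190.9]]
80 20402 24 [[401.2, 191.7], [409.2, 202.2], [399.3, 209.3], [389.2, 202.0]]
80 30335 20 [[377.7, 207.7], [383.2, 202.0], [397.8, 213.4], [385.7, 218.0]]
95 15097 20 [[405.9, 187.2], [413.9, 197.4], [411.8, 200.7], [403.2, 191.1]]
95 27540 28 [[401.0, 191.3], [409.5, 202.2], [397.4, 210.4], [388.8, 201.3]]
95 40738 20 [[387.5, 197.8], [400.6, 212.2], [388.4, 221.4], [377.4, 208.1]]
[[383.3, 202.2], [392.2, 214.1], [388.3, 219.0], [379.9, 207.7], [405.4, 186.5], [414.4, 198.3]]
```

View pics/v4.png

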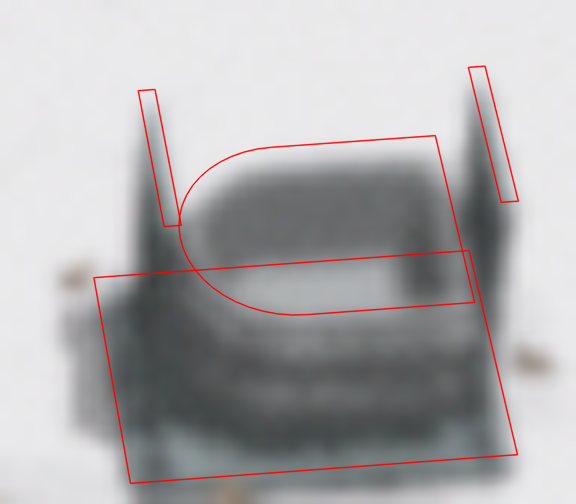

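In the scene view the stand sits about 1.5 px below the projected model. At the right plate the top-camera fit agrees to about 0.1 px. So the cameras have separate biases, and I'll hover the tray over the pile and compare tray and stand within the same image.

```bash
python3 -m jog '[[[-0.0008,-0.0133,0,0,0,6.9,255],[-0.0008,-0.0133,0,0,0,6.9,255],[-0.0008,-0.0133,0,0,0,6.9,255],[-0.0008,-0.0133,0,0,0,6.9,255],[-0.0008,-0.0133,0,0,0,6.9,255],[-0.0008,-0.0133,0,0,0,6.9,255],[-0.0008,-0.0133,0,0,0,6.9,255],[-0.0008,-0.0133,0,0,0,6.9,255],[-0.0008,-0.0133,0,0,0,6.9,255],[-0.0008,-0.0133,0,0,0,6.9,255],[-0.0008,-0.0133,0,0,0,6.9,255],[-0.0008,-0.0133,0,0,0,6.9,255],[-0.0008,-0.0133,0,0,0,6.9,255],[-0.0008,-0.0133,0,0,0,6.9,255],[-0.0008,-0.0133,0,0,0,6.9,255],[-0.0008,-0.0133,0,0,0,6.9,255],[0,0,-0.02,0,0,0,255],[0,0,-0.015,0,0,0,255],[0,0,0,0,0,0,255],[0,0,0,0,0,0,255]]]'; python3 - <<'E'
from ov import *
r.get_image('top')
o=r.observe(); p=o['tcp_pos']; X=cv2.Rodrigues(o['tool_rot'])[0][:,0]; psi=np.arctan2(X[1],X[0]); a=psi+np.pi/2
print(p,X,np.degrees(psi),np.degrees(a))
c=p[:2]+.0065*np.array([np.cos(a),np.sin(a)]); z=p[2]+.0075; print('tray',c,z)
e=grab('scene','scene3.png'); d=grab('top','top3.png')
T=[dee(z+.017,.002),dee(z+.010,0),dee(z-.001,0)]
box=(352,205,54,62)
im=wire(e,(c[0],c[1],a),T,box,9.6,(0,0,255))
S=wire(e,(.4268,-.2088,2.074),STAND[:3],box,9.6,(0,200,0))
raw=wire(e,(0,0,0),[],box,9.6)
m=(S!=raw).any(2); im[m]=S[m]
t=cv2.resize(d['img'][170:232,355:435,::-1],None,fx=3.5,fy=3.5,interpolation=cv2.INTER_CUBIC)
out=np.zeros((im.shape[0],im.shape[1]+t.shape[1],3),np.uint8); out[:,:im.shape[1]]=im; out[:t.shape[0],im.shape[1]:]=t
cv2.imwrite('pics/v5.png',out); print(out.shape)
E
```

```text
clock: 20.45
tcp_pos: [0.429, -0.2137, 0.1124]
tool_rot: [-1.532, -0.391, 0.395]
contact_force: [0.0, 0.7, -0.3]
width: 0.0548
[ 0.42992273 -0.21419649  0.11349927] [ 8.76573601e-01  4.81267372e-01 -6.62107585e-04] 28.76821573397286 118.76821573397287
tray [ 0.42679449 -0.20849876] 0.12099926720387544
(595, 798, 3)
```

View pics/v5.png

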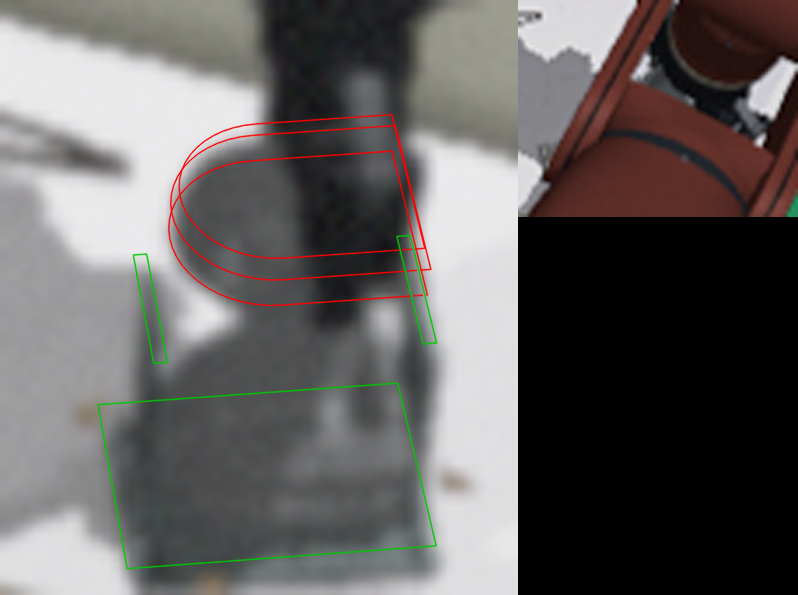

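The scene view shows the held tray about 1 px right of and below its model (red), and the stand similarly offset from its model (green). I'll quantify both offsets from half-level contours.

```bash
cat > off.py <<'E'
from ov import *
from scipy.optimize import least_squares
def contour(d,T,box,s=16):
    x0,y0,w,h=box; g=cv2.cvtColor(d['img'],cv2.COLOR_RGB2GRAY)[y0:y0+h,x0:x0+w]
    G=cv2.GaussianBlur(cv2.resize(g,None,fx=s,fy=s,interpolation=cv2.INTER_CUBIC),(0,0),5)
    cs,_=cv2.findContours((G<T).astype(np.uint8),cv2.RETR_LIST,cv2.CHAIN_APPROX_NONE)
    p=np.vstack([c.reshape(-1,2) for c in cs if len(c)>100]).astype(float)
    k=(p.min(1)>6)&(p[:,0]<w*s-7)&(p[:,1]<h*s-7)   # drop the crop frame
    return (p[k]+.5)/s-.5+[x0,y0]
def hull(d,pose,pts):
    a=pose[2];M=np.array([[np.cos(a),-np.sin(a),0],[np.sin(a),np.cos(a),0],[0,0,1]])
    q=proj(d,np.array(pts,float)@M.T+[pose[0],pose[1],0]); return cv2.convexHull(q.astype(np.float32))
def offset(sets,near=2.5):
    def res(t):
        return np.concatenate([[cv2.pointPolygonTest((H+np.float32(t)),(float(x),float(y)),True) for x,y in P] for H,P in sets])
    K=lambda t,n:[(H,[q for q in P if abs(cv2.pointPolygonTest(H+np.float32(t),(float(q[0]),float(q[1])),True))<n][::3]) for H,P in sets]
    t=np.zeros(2)
    for n in (near,1.5,1.0):
        sets2=K(t,n); full=sets; 
        f=lambda u:np.concatenate([[cv2.pointPolygonTest(H+np.float32(u),(float(x),float(y)),True) for x,y in P] for H,P in sets2 if len(P)])
        t=least_squares(f,t,loss='soft_l1',f_scale=.3).x
    return t,np.std(f(t)),[len(P) for H,P in sets2]
def box3(xa,xb,ya,yb,za,zb): return [(x,y,z) for x in(xa,xb) for y in(ya,yb) for z in(za,zb)]
E
python3 - <<'E'
from off import *
e0=load('scene0'); e3=load('scene3')
S=(.424,-.2118,2.074)
HL=hull(e0,S,box3(.0375,.0415,-.021,.021,.008,.09)); HR=hull(e0,S,box3(-.0415,-.0375,-.021,.021,.008,.09))
for T in (140,160):
    L=contour(e0,T,(360,228,14,12)); R=contour(e0,T,(388,226,16,12)); R2=contour(e0,T,(396,226,10,26))
    print(T,'L',offset([(HL,L)]),'R',offset([(HR,R)]),'both',offset([(HL,L),(HR,R),(HR,R2)]))
o=(.4268,-.2085,np.radians(118.77)); z=.121
HT=hull(e3,o,dee(z+.017,.002)+dee(z+.010)+dee(z-.001))
for T in (140,160):
    P=contour(e3,T,(364,216,14,18)); print(T,'tray',offset([(HT,P)]))
# px -> world at plane z
J=lambda e,P:[np.round(((proj(e,[np.add(P,v)])-proj(e,[P]))[0]),2) for v in((.01,0,0),(0,.01,0),(0,0,.01))]
print(J(e0,(.424,-.21,.06)),J(e0,(.424,-.21,.12)))
E
```

```text
Traceback (most recent call last):
  File "off.py", line 7, in contour
    p=np.vstack([c.reshape(-1,2) for c in cs if len(c)>100]).astype(float)
      ~~~~~~~~~^^^^^^^^^^^^^^^^^^^^^^^^^^^^^^^^^^^^^^^^^^^^^
ValueError: need at least one array to concatenate
```

```bash
python3 - <<'E'
from off import *
e0=load('scene0'); e3=load('scene3')
S=(.424,-.2118,2.074)
HL=hull(e0,S,box3(.0375,.0415,-.021,.021,.008,.09)); HR=hull(e0,S,box3(-.0415,-.0375,-.021,.021,.008,.09)); HB=hull(e0,S,box3(-.047,.047,-.032,.032,0,.008))
print(HB.reshape(-1,2).round(1).tolist())
for T in (150,170):
    L=contour(e0,T,(358,234,11,13)); R=contour(e0,T,(396,226,10,24)); B=contour(e0,T,(376,262,30,10)); B2=contour(e0,T,(394,250,12,18))
    for n,s in (('L',[(HL,L)]),('R',[(HR,R)]),('B',[(HB,np.r_[B,B2])]),('all',[(HL,L),(HR,R),(HB,np.r_[B,B2])])): print(T,n,offset(s,3))
o=(.4268,-.2085,np.radians(118.77)); z=.121
HT=hull(e3,o,dee(z+.017,.002)+dee(z+.010)+dee(z-.001))
for T in (150,170):
    P=contour(e3,T,(364,216,14,20)); print(T,'tray',offset([(HT,P)]),P[:,0].min(),HT[...,0].min())
J=lambda e,P:[np.round(((proj(e,[np.add(P,v)])-proj(e,[P]))[0]),2) for v in((.01,0,0),(0,.01,0),(0,0,.01))]
print(J(e0,(.424,-.21,.06)),J(e0,(.424,-.21,.12)))
E
```

```text
[[397.6000061035156, 262.3999938964844], [397.3999938964844, 264.1000061035156], [365.20001220703125, 266.5], [362.20001220703125, 249.39999389648438], [362.29998779296875, 247.60000610351562], [393.6000061035156, 245.39999389648438]]
150 L (array([0., 0.]), np.float64(0.07115755363747314), [37])
150 R (array([0., 0.]), np.float64(0.1563125420330668), [41])
150 B (array([0., 0.]), np.float64(0.3745592735300316), [168])
150 all (array([0., 0.]), np.float64(0.4441432217380802), [37, 41, 168])
170 L (array([0., 0.]), np.float64(0.1714159457571743), [62])
170 R (array([0., 0.]), np.float64(0.31969889781892186), [60])
170 B (array([0., 0.]), np.float64(0.5577356722448905), [197])
170 all (array([0., 0.]), np.float64(0.5877952261847158), [62, 60, 197])
150 tray (array([0., 0.]), np.float64(0.399858259870998), [60]) 365.21875 369.08344
170 tray (array([0., 0.]), np.float64(0.5282278200297471), [73]) 363.96875 369.08344
[array([ 1.17, -2.46]), array([-3.3 , -1.07]), array([ 0.24, -2.27])] [array([ 1.19, -2.47]), array([-3.41, -1.07]), array([ 0.26, -2.41])]
```

```bash
python3 - <<'E'
import re
s=open('off.py').read()
s=s.replace("t=least_squares(f,t,loss='soft_l1',f_scale=.3).x","t=minimize(lambda u:np.sum(np.sqrt(1+(f(u)/.3)**2)),t,method='Nelder-Mead',options=dict(initial_simplex=t+np.array([[0,0],[.5,0],[0,.5]]))).x").replace("import least_squares","import minimize")
open('off.py','w').write(s)
E
python3 - <<'E'
from off import *
e0=load('scene0'); e3=load('scene3')
S=(.424,-.2118,2.074)
HL=hull(e0,S,box3(.0375,.0415,-.021,.021,.008,.09)); HR=hull(e0,S,box3(-.0415,-.0375,-.021,.021,.008,.09)); HB=hull(e0,S,box3(-.047,.047,-.032,.032,0,.008))
for T in (150,170):
    L=contour(e0,T,(358,234,11,13)); R=contour(e0,T,(396,226,10,24)); B=contour(e0,T,(376,262,30,10)); B2=contour(e0,T,(394,250,12,18))
    for n,s in (('L',[(HL,L)]),('R',[(HR,R)]),('B',[(HB,np.r_[B,B2])]),('all',[(HL,L),(HR,R),(HB,np.r_[B,B2])])): print(T,n,offset(s,3))
o=(.4268,-.2085,np.radians(118.77)); z=.121
HT=hull(e3,o,dee(z+.017,.002)+dee(z+.010)+dee(z-.001))
for T in (130,150,170):
    P=contour(e3,T,(367,217,12,19)); print(T,'tray',offset([(HT,P)]))
    Q=P[(P[:,1]>220)&(P[:,1]<234)]; print([ (round(float(y),1),round(float(x),2)) for x,y in Q[::40]])
print(HT.reshape(-1,2)[HT[:,0,0]<376].round(1).tolist())
E
```

```text
150 L (array([0.79070924, 0.97742565]), np.float64(0.28266247743071365), [46])
150 R (array([-0.67110466,  1.96291281]), np.float64(0.04184005318734822), [53])
150 B (array([-0.9624749 ,  0.17643941]), np.float64(0.30903366180786535), [184])
150 all (array([-0.77359429,  0.19251382]), np.float64(0.3560092290756565), [10, 53, 189])
170 L (array([0.172577  , 4.60703488]), np.float64(0.14481209926261893), [67])
170 R (array([-0.35345895,  1.83418269]), np.float64(0.04698711396819288), [60])
170 B (array([-0.5386804 ,  0.58452448]), np.float64(0.28734545095031416), [187])
170 all (array([-0.23958038,  0.60419587]), np.float64(0.3853123003189485), [62, 60, 193])
130 tray (array([0.97697701, 1.63105826]), np.float64(0.33631065719565184), [104])
[(220.0, 376.47), (220.9, 373.97), (223.0, 371.66), (225.5, 370.34), (228.0, 369.97), (230.5, 370.16), (233.0, 371.34)]
150 tray (array([0.63189393, 1.53196302]), np.float64(0.22959612400717544), [106])
[(234.0, 368.16), (220.5, 373.97), (222.5, 371.66), (225.0, 370.16), (227.5, 369.72), (230.0, 369.72), (232.5, 370.53)]
170 tray (array([0.28144881,
[... 265 characters left out ...]
5, 234.5], [372.20001220703125, 233.8000030517578], [371.29998779296875, 233.10000610351562], [370.5, 232.1999969482422], [369.8999938964844, 231.3000030517578], [369.5, 230.3000030517578], [369.20001220703125, 229.39999389648438], [369.1000061035156, 228.39999389648438], [369.1000061035156, 227.39999389648438], [369.3999938964844, 224.6999969482422], [369.6000061035156, 223.8000030517578], [370.0, 222.89999389648438], [370.79998779296875, 221.39999389648438], [371.29998779296875, 220.60000610351562], [372.0, 219.89999389648438], [372.79998779296875, 219.1999969482422], [373.70001220703125, 218.60000610351562], [374.70001220703125, 218.1999969482422], [375.79998779296875, 217.8000030517578]]
```

Relative to the held tray, the scene view puts the stand at (0.4257,-0.2083). The top view plus the bias found at the holder gives (0.4268,-0.2088). They agree to about 1 mm. One line fit for the stand's yaw, then I lower.

```bash
python3 - <<'E'
from off import *
d=load('top0'); S=(.424,-.2118,2.074)
def yaw(P,z):
    w=plane(d,P,z)[:,:2].astype(np.float32); v=cv2.fitLine(w,cv2.DIST_HUBER,0,.01,.01).ravel(); return np.degrees(np.arctan2(v[1],v[0]))%180,v[2:].round(4)
def pick(T,a,b,dist,trim=.15):
    C=contour(d,T,(371,182,52,44)); a=np.array(a,float);b=np.array(b,float);u=(b-a)/np.hypot(*(b-a));q=C-a
    t=q@u; n=q@[-u[1],u[0]]; L=np.hypot(*(b-a)); return C[(t>trim*L)&(t<(1-trim)*L)&(abs(n)<dist)]
for T in (90,110):
    A=pick(T,(405.8,187.3),(413.9,197.4),1.0); print(T,'right plate inner top',len(A),yaw(A,.09))
    B=pick(T,(401.1,191.5),(409.3,202.2),1.0); print('  flat rim inner',len(B),yaw(B,.06))
    B=pick(T,(409.3,202.2),(400,208.5),1.0); print('  side rim inner',len(B),yaw(B,.06))
    B=pick(T,(401,191.5),(393,197),1.2); print('  far side rim inner',len(B),yaw(B,.06))
A=pick(170,(413.2,206.6),(389.9,222),2.0); print('base long edge',len(A),yaw(A,.0))
print('plate should be',np.degrees(S[2])-90,'sides',np.degrees(S[2]))
E
```

```text
90 right plate inner top 117 (np.float32(28.008373), array([ 0.4458, -0.2427], dtype=float32))
  flat rim inner 121 (np.float32(28.689463), array([ 0.4367, -0.2373], dtype=float32))
  side rim inner 176 (np.float32(112.230545), array([ 0.4097, -0.2285], dtype=float32))
  far side rim inner 93 (np.float32(116.201294), array([ 0.4472, -0.2122], dtype=float32))
110 right plate inner top 117 (np.float32(27.891613), array([ 0.4411, -0.2461], dtype=float32))
  flat rim inner 66 (np.float32(29.104357), array([ 0.4404, -0.2366], dtype=float32))
  side rim inner 57 (np.float32(119.01573), array([ 0.4111, -0.2236], dtype=float32))
  far side rim inner 96 (np.float32(117.465675), array([ 0.45  , -0.2142], dtype=float32))
base long edge 269 (np.float32(121.05805), array([ 0.3922, -0.2241], dtype=float32))
plate should be 28.831446710132724 sides 118.83144671013272
```

```bash
python3 -m jog '[[[-0.0005,0,-0.01,0,0,0,255],[0,0,-0.01,0,0,0,255],[0,0,-0.01,0,0,0,255],[0,0,-0.006,0,0,0,255],[0,0,-0.004,0,0,0,255],[0,0,0,0,0,0,255],[0,0,0,0,0,0,255]]]'; python3 -m jog '[[[0,0,-0.003,0,0,0,255],[0,0,-0.003,0,0,0,255],[0,0,-0.003,0,0,0,255],[0,0,0,0,0,0,255],[0,0,0,0,0,0,255]]]'
```

```text
clock: 21.18
tcp_pos: [0.4298, -0.2146, 0.0735]
tool_rot: [-1.534, -0.393, 0.394]
contact_force: [1.1, -1.8, -1.4]
width: 0.0542
clock: 21.6
tcp_pos: [0.4298, -0.2146, 0.0647]
tool_rot: [-1.535, -0.394, 0.394]
contact_force: [1.3, -1.9, -0.9]
width: 0.0545
```

```bash
python3 -m jog '[[[0,0,-0.002,0,0,0,255],[0,0,-0.002,0,0,0,255],[0,0,0,0,0,0,255],[0,0,0,0,0,0,255]]]'; python3 -m jog '[[[0,0,-0.0015,0,0,0,255],[0,0,-0.0015,0,0,0,255],[0,0,0,0,0,0,255],[0,0,0,0,0,0,255]]]'
```

```text
clock: 21.93
tcp_pos: [0.4298, -0.2146, 0.0607]
tool_rot: [-1.535, -0.393, 0.394]
contact_force: [0.8, -2.8, -1.9]
width: 0.0544
clock: 22.27
tcp_pos: [0.4299, -0.2146, 0.0577]
tool_rot: [-1.535, -0.394, 0.394]
contact_force: [0.5, -1.3, -1.0]
width: 0.0546
```

```bash
python3 -m jog '[[[0,0,-0.001,0,0,0,255],[0,0,-0.001,0,0,0,255],[0,0,0,0,0,0,255],[0,0,0,0,0,0,255]]]'; python3 -m jog '[[[0,0,-0.001,0,0,0,255],[0,0,-0.001,0,0,0,255],[0,0,0,0,0,0,255],[0,0,0,0,0,0,255]]]'; python3 - <<'E'
from h import *
for i in range(3):
    o=r.observe(); print(o['tcp_pos'],o['contact_force'].round(1),o['moment'].round(2)); r.get_image('top')
E
```

```text
clock: 22.6
tcp_pos: [0.4299, -0.2145, 0.0558]
tool_rot: [-1.535, -0.394, 0.394]
contact_force: [0.8, -1.7, -1.0]
width: 0.0542
clock: 22.93
tcp_pos: [0.4299, -0.2146, 0.0538]
tool_rot: [-1.535, -0.394, 0.394]
contact_force: [0.2, -0.9, 0.3]
width: 0.0545
[ 0.42985497 -0.21461978  0.05384418] [ 0.2 -0.9  0.3] [-0.31  0.09 -0.02]
[ 0.42983451 -0.21460228  0.05383295] [-0.2 -1.8  0.7] [-0.37  0.09 -0.04]
[ 0.42982022 -0.21459375  0.05380766] [-0.5 -1.7  0.8] [-0.32  0.1   0.01]
```

```bash
python3 -m jog '[[[0,0,-0.0005,0,0,0,255],[0,0,-0.0005,0,0,0,255],[0,0,0,0,0,0,255],[0,0,0,0,0,0,255]]]'; python3 -m jog '[[[0,0,-0.0005,0,0,0,255],[0,0,0,0,0,0,255],[0,0,0,0,0,0,255]]]'
```

```text
clock: 23.42
tcp_pos: [0.4298, -0.2149, 0.0535]
tool_rot: [-1.535, -0.393, 0.394]
contact_force: [-3.8, -1.6, 7.4]
width: 0.0546
clock: 23.67
tcp_pos: [0.4298, -0.215, 0.0534]
tool_rot: [-1.535, -0.393, 0.394]
contact_force: [-5.3, -0.8, 11.1]
width: 0.0543
```

```bash
python3 -m jog '[[[0,0,0.001,0,0,0,255],[0,0,0,0,0,0,255],[0,0,0,0,0,0,90],[0,0,0,0,0,0,75],[0,0,0,0,0,0,60],[0,0,0,0,0,0,40],[0,0,0,0,0,0,20],[0,0,0,0,0,0,0],[0,0,0,0,0,0,0],[0,0,0,0,0,0,0]]]'; python3 -m jog '[[[0,0,0.01,0,0,0,0],[0,0,0.02,0,0,0,0],[0,0,0.035,0,0,0,0],[0,0,0.035,0,0,0,0],[0,0,0.035,0,0,0,0],[0,0.035,0.01,0,0,0,0],[0,0.035,0,0,0,0,0],[0,0.035,0,0,0,0,0],[0,0.035,0,0,0,0,0],[0,0.035,0,0,0,0,0],[0,0.035,0,0,0,0,0],[0,0.035,0,0,0,0,0],[0,0.035,0,0,0,0,0],[0,0.035,0,0,0,0,0],[0,0,0,0,0,0,0]]]'; python3 - <<'E'
from ov import *
d=grab('top','top4.png'); e=grab('scene','scene4.png')
# shift by each camera's measured bias
z=.078; T=lambda z:[dee(z,.002)]
box=(355,225,48,42)
b=wire(e,(.4263,-.2086,2.073),[dee(.078,.002)]+STAND[1:3],box,8.3)
a=wire(d,(.4263-.0025,-.2086-.003,2.073),[dee(.078,.002)],(371,182,52,42),7.5)
cv2.imwrite('pics/v6.png',np.hstack([cv2.copyMakeBorder(b,0,max(0,a.shape[0]-b.shape[0]),0,0,0),cv2.copyMakeBorder(a,0,max(0,b.shape[0]-a.shape[0]),0,0,0)]))
E
```

```text
clock: 24.5
tcp_pos: [0.4299, -0.2145, 0.0533]
tool_rot: [-1.535, -0.394, 0.394]
contact_force: [0.1, -1.0, -0.2]
width: 0.0856
clock: 25.75
tcp_pos: [0.4293, 0.1056, 0.1993]
tool_rot: [-1.532, -0.399, 0.396]
contact_force: [-0.3, -0.7, 0.1]
width: 0.0854
```

View pics/v6.png

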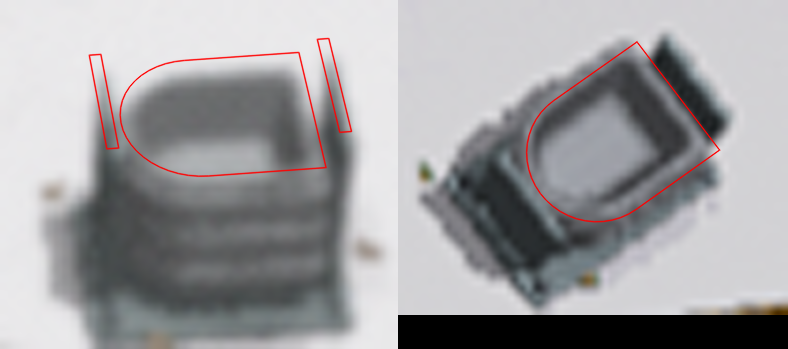

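The final view shows three evenly spaced rim bands in the stand. The top tray is level between the end plates, round end over round end, and the gripper is well away. I'm handing in.

```bash
python3 -c "
from bench import r
print(r.hand_in())"
```

```text
the job is handed in; nothing more can be done
None
```

I did the whole job and handed it in at about 26 s of the 72 s allowed. No verdict came back, so the result rests on my own checks.

**What I did**
- **Finger:** I lifted it about 10 mm by its knob, swung it clear, lowered it and let go. In the camera it measured about 84° (1.46 rad) of swing.
- **Tray:** I took it out by its two ends, set it down and released it on the bench at (0.45, 0.00). I then took it again by its straight sides, turned it 110° and lowered it onto the pile.

**Last checks**
- **Height:** contact began about where I predicted. The TCP stopped at 0.0535 m, which is the height for fully home, with about 11 N on it before I eased off and let go.
- **Fit:** the last picture shows three even rim bands, with the tray level between the end plates and its round end over the round end. The gripper was well away. I did not measure the final gap between the two tray centres.
- **Disagreements:** the cameras were off by 2 to 4 mm from the robot's own frame, and differently from each other. Corrected, their two estimates of the stand's centre differed by about 1.2 mm, so I used the mean. Finger openings read about 1.5 mm low throughout.
- **Not checked:** I did not measure the other things on the bench or whether the pile moved. No unexpected contact force showed on any move.

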